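Flip the walnut jar's lid shut and push its clip home

TASK

The square glass jar of walnuts stands open. Flip its hinged lid over by pushing it from behind until it lies fully shut on the jar, and only then push the orange clip on the lid's front edge in against the jar until it hangs straight down. Only push: do not lift or tip the jar or shove it from its place, and leave the other things standing around it where they are.

Things in the scene. Friction and masses are not known exactly. Their poses are not given: they have to be found in the camera images.
- jar: Square clear-glass jar with walnuts in it, 110 x 110 mm, 100 mm high, about 0.9 kg with its lid, loose on the worktop. Origin: centre of its underside; z up; its -x side is the front (where the clip comes), the lid's hinge is along y at the back (+x). A level push of more than about 4 N near its top may slide or tip it.
- lid (a joint): Lid angle (rad): 0 shut flat on the jar, 1.57 upright, more when leaning back (stop 2.0); starts 1.4 to 1.9. White plastic plate 116 x 116 x 12 mm, green seal 5 mm thick underneath. Its stiff hinge keeps it where it is left: push it all the way down (about 1 to 2 N at its front edge). Shut, its top is 112 mm above the worktop.
- lid_hinge (a point): Point on the lid's hinge axis, in the middle of the jar's back: 60 mm behind the jar's centre (jar +x), 106 mm above the worktop. Its axes are the jar's. The axis runs along y through the middle of the lid's thickness; the lid reaches from 2 to 118 mm from it.
- lid_front (a point): Middle of the lid's outer face at its front edge, 118 mm from the hinge axis (the highest part of the lid while it stands open). z is the outward normal of the lid's outer face.
- clip (a joint): Angle (rad) of the orange clip: 0 clipped (square to the lid; hangs straight down against a glass rib on the jar's front when the lid is shut), 1.57 in line with the lid. Starts part open (0.35 to 0.6), bent from the lid's plane towards its underside. Stays where it is left; about 0.3 N at its end moves it; pushing or rubbing it upwards can lift the lid.
- clip_end (a point): Middle of the clip's free end. Orange plastic flap 60 mm wide, 4 mm thick, 40 mm long, hinged on the lid's front edge 121 mm from the lid's hinge axis (lid shut: 61 mm in front of the jar's centre, 106 mm above the worktop). Pushed home, its outer face is 63 mm in front of the jar's centre and its end 66 mm above the worktop.
- funnel: Grey plastic funnel standing mouth down, 100 mm across, 120 mm high. Bystander. Origin: underside centre.
- tamper: Pine tamper standing on its thick end, 64 mm across, 147 mm high. Bystander. Origin: underside centre.
- mug: Blue ceramic mug, 80 mm across, 90 mm high, handle at +y. Bystander. Origin: underside centre.
- tin: Tin can with a yellow label, 70 mm across, 100 mm high. Bystander. Origin: underside centre.
- low_jar: Amber jar with red lid, 90 mm across, 80 mm high, carrying a second jar. Bystander. Origin: underside centre.
- top_jar: Amber jar with green lid, 80 mm across, 70 mm high, stacked on the red-lidded jar. Bystander. Origin: underside centre.
- ladle: Steel ladle lying flat, bowl 88 mm across and 38 mm high at +x, handle to -x, 315 mm long. Bystander. Origin: on the worktop, mid-length.

How it is judged:
By the outcome, as a careful person would: the job done as asked, in the order asked, and still so for the second after the job is handed in, with the robot touching nothing.
It also fails if it takes over 56 s, if anything falls off the work surface, if the arm or the gripper's body presses on something with over 40 N, if the wrist force passes 120 N, or if a joint passes its speed limit or range.

ROBOT

A 6-joint arm with a two-finger parallel gripper is mounted at the origin on the work surface. World frame = base frame: x ahead of the robot, y to its left, z up, the work surface at z = 0. Lengths are in mm, angles in rad, forces in N, time in s.
With the tool pointing down it reaches from about 350 to 775 mm from the base axis. Payload 7.3 kg.
Tool frame: the origin (TCP) lies on the centre line of the jaws, within the pads' length; the fingertips stand 14 mm ahead of it and the grasp point (between the pads) lies 5 mm behind it; z points along the fingers, y is the line along which they close (so a half turn about z gives the same grasp; the last joint's range is limited). The gripper opens to 92 mm and grips with 3 to 60 N. Pads are 19 mm wide; open, the fingers measure 130 mm over their backs; the gripper's body (75 mm by 190 mm) begins 47 mm behind the grasp point.
Start: joints at [1.012, 0.342, 1.524, -0, 1.275, -0.146], TCP at [210.605, 480.925, 240.741] pointing down, gripper open.
Joint ranges: [-2.53, 2.53], [-0.77, 2.02], [0.04, 2.7], [-1, 4.14], [0.28, 2.66], [-3.11, 3.11]. Speed limits (rad/s): [2.57, 2.57, 3.14, 3.14, 3.14, 3.14].

INTERFACE

Orientations are given as [roll, pitch, yaw] about the fixed x, y, z axes, in that order (R = Rz(yaw) Ry(pitch) Rx(roll)).
In Python, from plant import get_obs, capture, bot, spot_in, trace, pinpoint gives the robot as it stands.
- The arm moves only by the tool play_rows, never from a script. Its argument "rows" is a list of rows, each a list of 2 entries, a list of its own where there are three numbers: the shift along the world's x, y, z in units of 3 cm (1.0 is 3 cm), then the turn, a rotation vector about the world's x, y, z in units of 8 degrees (1.0 is 8 degrees). A call has 1 to 12 rows; each row shifts and turns the commanded pose from where the row before left it; what a row does not reach is not made up. A row lasts 1/8 s, in which the tool goes at most 62.5 mm and 10.7 degrees, less where a joint would pass 70% of its speed; a pose out of reach is approached as far as the arm can. A call with a number of a shift or a turn outside -1 to 1 is refused whole. A call with a gripper value outside its range is refused whole. "hand" is the opening, from -1 (shut) to 1 (fully open), set as the call begins (left out, the last holds). The fingers move at their own pace and stop on an object; the grip force is fixed at half the most. Time passes only in rows, so rows that do not move let the fingers close. It gives the time, the measured TCP pose, the force, the opening and the grip force at its end, in the units of the state.
- get_obs(): the state, without advancing time (a new reading comes with each control period).
- capture(name): name is "scene" or "top"; returns a dict with "frame" (400x640x3 uint8, red, green, blue), "fov_y" (degrees; the focal length in pixels is half the picture's height over the tangent of half this angle, whatever the lens; pixels are square), "cx", "cy" (the principal point, pixels), "dist" ([k1, k2, p1, p2, k3] as OpenCV has them; the pictures are not rectified), "rvec" (rotation vector, rad) and "tvec" (3), from world to camera coordinates, as OpenCV has them. Camera axes: x right, y down, z forward; pixel columns grow to the right and rows downward; lengths in mm; the calibration is good to about 2 mm. A picture is of the moment at which its call begins. There is no depth.
- bot.close_job(): hands the job in; it is judged then, once.
Trained networks look in the newest picture that a camera, given by its name, has taken for a name from the list of things; names that differ only in an ending like _2 or _b are one class to them, and where a whole thing is asked for, a point or a joint stands for the part that bears it (a point fixed in the world has none). Each returns a list of dicts, best first, with "p" (0 to 1); they miss things now and then, are a little off and sometimes report something else, mostly with a low value. They report only what shows in the picture. A call takes as long as a camera call.
- spot_in(query, camera): "at" ([row, column] in pixels, amid what is visible of it).
- trace(query, camera): "mask" (400x640 bool, what is visible of it) and "at" ([row, column] in pixels, amid what is visible of it).
- pinpoint(query, camera): "at" ([row, column] in pixels: a listed point, or the origin of a listed thing).
The state is a dict: "time": time; "joint_positions": joint angles; "dq": joint speeds; "tau": joint torques, N m; "tool_pos": TCP position; "tcp_rot": TCP orientation; "contact_force": force on the tool from outside, world axes, zero at the start; "moment": the same for the moment, N m; "grip_width": finger opening in mm; "finger_force": force on a finger pad.
Only numpy, scipy, OpenCV 4.12 (cv2) and the standard library are available. Lean on these libraries where they do the work, as an engineer would, in place of code of your own. Each camera call takes 0.05 s, during which the arm holds its last target. There are 200 camera calls.

## Working session

There is one attempt and no reset: what is moved stays moved. The work goes in short steps, Python scripts to look and compute and a tool call to move; the robot and the scene stay as the last step left them, time stands still between calls to the robot, and variables do not carry over. Pictures are saved under pics/ and viewed, at most 10 in all, crops included, and the job is handed in when it is done.

Besides the shell and the picture viewer there is one more tool, called after ">>>" as name(argument=value, ...), one argument or row to a line, values as JSON. play_rows: Moves the arm, as the interface text tells. Shifts and turns lie within -1 to 1; 1 stands for 3 cm of shift or 8 degrees of turn. Its arguments: {"type":"object","properties":{"rows":{"type":"array"},"hand":{"type":"number"}},"required":["rows"]}

```bash
mkdir -p pics
cat > h.py <<'E'
import numpy as np, cv2
from plant import get_obs, capture, bot, spot_in, trace, pinpoint
def K(c):
    f=200/np.tan(np.radians(c["fov_y"])/2)
    return np.array([[f,0,c["cx"]],[0,f,c["cy"]],[0,0,1.]])
def ray(c,at):
    u=cv2.undistortPoints(np.array([[[at[1],at[0]]]],float),K(c),np.array(c["dist"],float))[0,0]
    R=cv2.Rodrigues(np.array(c["rvec"],float))[0]; t=np.array(c["tvec"],float).ravel()
    d=R.T@np.array([u[0],u[1],1]); return -R.T@t, d/np.linalg.norm(d)
def onz(c,at,z):
    o,d=ray(c,at); return o+d*(z-o[2])/d[2]
def tri(rs):
    A=sum(np.eye(3)-np.outer(d,d) for o,d in rs); b=sum((np.eye(3)-np.outer(d,d))@o for o,d in rs)
    p=np.linalg.solve(A,b); return p,[np.linalg.norm((np.eye(3)-np.outer(d,d))@(p-o)) for o,d in rs]
def proj(c,P):
    return cv2.projectPoints(np.array(P,float).reshape(-1,3),np.array(c["rvec"],float),np.array(c["tvec"],float),K(c),np.array(c["dist"],float))[0].reshape(-1,2)
E
cat > a.py <<'E'
from h import *
np.set_printoptions(precision=1,suppress=True)
C={n:capture(n) for n in("scene","top")}
for n in C:
    cv2.imwrite(f"pics/{n}0.png",C[n]["frame"][...,::-1]); print(n,ray(C[n],(200,320)))
for q in["jar","lid_hinge","lid_front","clip_end","funnel","tamper","mug","tin","low_jar","ladle"]:
    r={}
    for n in C:
        L=pinpoint(q,n)
        if L: r[n]=L[0]; print(q,n,np.array(L[0]["at"]),round(L[0]["p"],2), onz(C[n],L[0]["at"],0) if "_" not in q or q=="low_jar" else "")
    if len(r)==2: print("   tri",*tri([ray(C[n],r[n]["at"]) for n in r]))
o=get_obs();print(o["time"],o["tool_pos"],o["tcp_rot"])
E
python3 a.py
```

```text
scene (array([1409.2,  340.5, 1447.9]), array([-0.5, -0.2, -0.8]))
top (array([ 301.7,    5.4, 1930.9]), array([ 0.1, -0. , -1. ]))
jar scene [215.1 347.9] 0.85 [529.1 121.2   0. ]
jar top [210.8 285.4] 0.68 [537.9 122.7   0. ]
   tri [536.3 122.5  11.6] [np.float64(0.518301756308839), np.float64(0.5183017563088007)]
lid_hinge scene [212.3 353.4] 0.76 
lid_hinge top [199.1 272.4] 0.85 
   tri [574.2 158.7 105.4] [np.float64(8.75345136649792), np.float64(8.753451366497908)]
lid_front scene [208.2 359.1] 0.69 
lid_front top [178.9 263.7] 0.66 
   tri [630.7 183.6 226.1] [np.float64(5.124692108947717), np.float64(5.124692108947799)]
clip_end scene [191.4 358. ] 0.84 
clip_end top [190.2 271.8] 0.6 
   tri [584.6 158.2 238.2] [np.float64(0.7030397404539207), np.float64(0.7030397404539721)]
funnel scene [175.7 172. ] 0.38 [ 595.8 -537.8    0. ]
funnel top [233.2 415.2] 0.7 [ 439.8 -408.4    0. ]
   tri [ 497.3 -514.1 -109.5] [np.float64(93.8306944974877), np.float64(93.8306944974876)]
tamper scene [224.3 437.5] 0.85 [456.3 421.2   0. ]
tamper top [229.7 214.7] 0.64 [462.8 413.7   0. ]
   
[... 195 characters left out ...]
5 387.1  15.2] [np.float64(6.241460023733077), np.float64(6.2414600237332)]
tin scene [190.1 209.1] 0.8 [ 604.8 -378.5    0. ]
tin top [194.6 403.9] 0.68 [ 600.1 -368.1    0. ]
   tri [ 602.6 -373.6   -1.4] [np.float64(5.5382171874605195), np.float64(5.5382171874603925)]
low_jar scene [192.4 359.5] 0.36 [424.3 129.5   0. ]
low_jar top [195.3 446.1] 0.57 [ 595.2 -542.5    0. ]
   tri [ 576.1 -121.6  370.8] [np.float64(307.62800342077395), np.float64(307.628003420774)]
ladle scene [272.1 468. ] 0.82 [598.4 555.6   0. ]
ladle top [198.4 180.7] 0.66 [594.5 557.6   0. ]
   tri [595.4 557.6  -4.7] [np.float64(1.324254356977086), np.float64(1.3242543569771446)]
1.1 [210.6 480.9 240.7] [3.1 0.  2.7]
```

Run:
```python
import cv2
for n,(r,c) in {"scene":(130,270),"top":(130,200)}.items():
    i=cv2.imread(f"pics/{n}0.png")
    j=cv2.resize(i[r:r+150,c:c+200],None,fx=4,fy=4,interpolation=cv2.INTER_CUBIC); cv2.imwrite(f"pics/{n}0c.png",j)
```

```text
(no output)
```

View pics/scene0c.png

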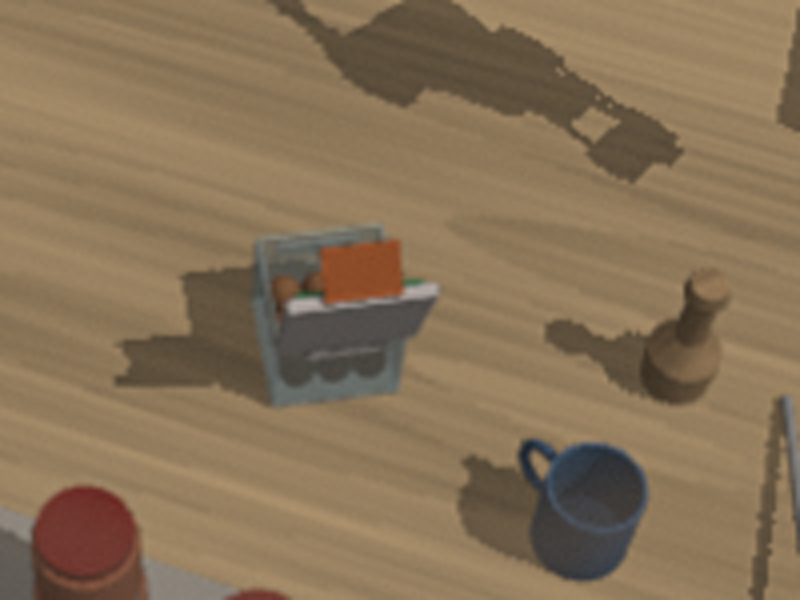

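View pics/top0c.png

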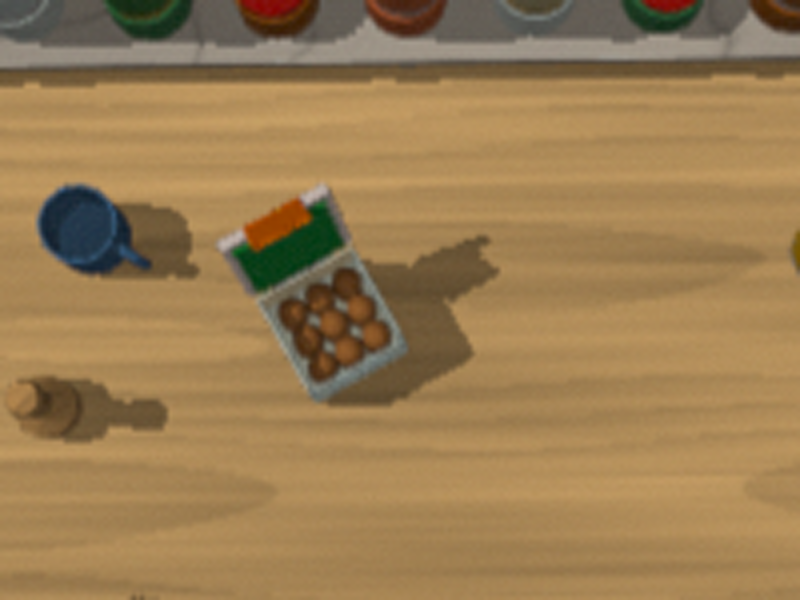

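View pics/top0.png

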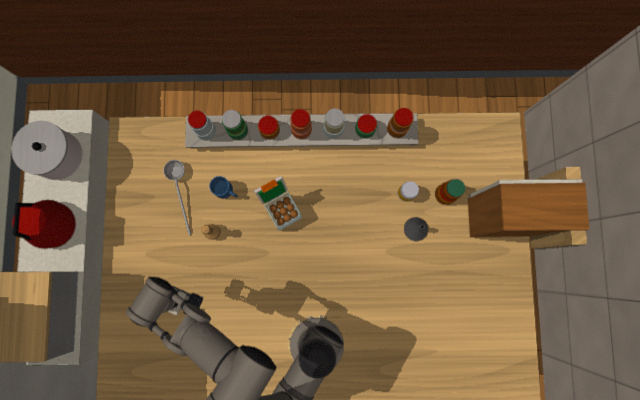

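The crops show the jar near top pixel (283,208). Its lid leans back up-left (+x+y) and the orange clip is bent over the opening. The mug is about 200 mm off to the left of the lid, so there is room behind. I'll fit the jar's pose to its corners.

```bash
cat > fit.py <<'E'
from h import *
from scipy.optimize import least_squares, minimize
np.set_printoptions(precision=2,suppress=True)
def pts(p):
    x,y,w,a=p[:4]; c,s=np.cos(w),np.sin(w)
    W=lambda P:np.array([x+c*P[0]-s*P[1],y+s*P[0]+c*P[1],P[2]])
    def lid(r,yy,n): return W((60-r*np.cos(a)+n*np.sin(a),yy,106+r*np.sin(a)+n*np.cos(a)))
    return W,lid
def clip_pts(p,b):
    W,lid=pts(p); q=lambda t,yy:lid(121+t*np.sin(b),yy,-t*np.cos(b))
    return [q(t,yy) for t in(0,40) for yy in(-30,30)]
def hulls(p,b):
    W,lid=pts(p)
    return [[W((i*55,j*55,k)) for i in(-1,1) for j in(-1,1) for k in(0,100)],
            [lid(r,j*58,n) for r in(2,118) for j in(-1,1) for n in(-6,6)], clip_pts(p,b)]
def mask(c,p,b):
    m=np.zeros((400*4,640*4),np.uint8)
    for h in hulls(p,b):
        cv2.fillConvexPoly(m,cv2.convexHull((proj(c,h)*4+1.5).round().astype(np.int32)),1)
    return cv2.resize(m.astype(np.float32),(640,400),interpolation=cv2.INTER_AREA)
def fit(C,M,p0):
    def cost(v):
        p=np.r_[v[:2]*10,v[2]/10,v[3]/5];return sum(np.abs(mask(C[n],p,v[4]/5)-M[n]).sum() for n in M)
    v0=np.array([p0[0]/10,p0[1]/10,p0[2]*10,p0[3]*5,p0[4]*5])
    S=np.vstack([v0]+[v0+d*np.eye(5)[i] for i,d in enumerate([.5,.5,.5,.4,.5])])
    r=minimize(cost,v0,method="Nelder-Mead",options=dict(initial_simplex=S,maxiter=500,xatol=.005,fatol=.3)); v=r.x
    return np.r_[v[:2]*10,v[2]/10,v[3]/5,v[4]/5],cost(v0),r.fun
E
cat > b.py <<'E'
from fit import *
C={n:capture(n) for n in("scene","top")}
f=lambda off,q:((np.array(q)+.5)/4-.5+off)
S=(270,130);T=(200,130)
obs=[("scene",f(S,(290,313))),("scene",f(S,(436,296))),("scene",f(S,(274,406))),("scene",f(S,(400,392))),("scene",f(S,(255,240))),("scene",f(S,(382,225))),
("top",f(T,(218,243))),("top",f(T,(328,186))),("top",f(T,(320,400))),("top",f(T,(407,350)))]
def mod(p):
    W,lid=pts(p); L=[lid(118,-58,6),lid(118,58,6),W((55,-55,0)),W((55,55,0)),W((-55,-55,100)),W((-55,55,100)),lid(118,58,6),lid(118,-58,6),W((-55,55,100)),W((-55,-55,100))]
    return L
res=lambda p:np.concatenate([proj(C[n],P)[0]-o for (n,o),P in zip(obs,mod(p))])
r=least_squares(res,[535,122,.5,1.8],x_scale=[10,10,.1,.1],loss="soft_l1"); print(r.x); print(r.fun.reshape(-1,2))
M={n:trace("jar",n)[0]["mask"].astype(np.float32) for n in C}
for n in M: print(M[n].sum(),np.abs(mask(C[n],r.x,.5)-M[n]).sum())
q,c0,c1=fit(C,M,np.r_[r.x,.5]);print(q,c0,c1)
for nm,pp in(("corner",r.x),("mask",q)):
    W,lid=pts(pp);print(nm,"hinge",W((60,0,106)),"front",lid(118,0,6),"clip_end",np.mean(clip_pts(pp,q[4])[2:],0))
im=[]
for n,(cc,rr) in(("scene",S),("top",T)):
    i=cv2.resize(C[n]["frame"][rr:rr+150,cc:cc+200,::-1],None,fx=4,fy=4,interpolation=cv2.INTER_CUBIC)
    for pp,col in((np.r_[r.x,.5],(0,255,255)),(q,(255,0,255))):
        for h in hulls(pp[:4],pp[4]):
            cv2.polylines(i,[cv2.convexHull(((proj(C[n],h)-(cc,rr)+.5)*4-.5).round().astype(np.int32))],True,col,1)
    im.append(i[130:530,130:530])
cv2.imwrite("pics/fit0.png",np.hstack(im))
E
python3 b.py
```

```text
[528.3  129.99   0.49   1.86]
[[-1.22 -0.35]
 [ 0.59 -0.5 ]
 [-0.98  0.1 ]
 [-0.55 -0.19]
 [-0.39 -1.76]
 [ 0.23 -1.6 ]
 [-1.    0.02]
 [-0.84 -0.72]
 [-3.34 -0.39]
 [-0.32 -1.5 ]]
1665.0 98.0
1364.0 70.4375
[530.65 131.1    0.5    1.82   0.56] 168.4375 123.875
corner hinge [581.11 158.48 106.  ] front [615.91 177.26 217.34] clip_end [588.29 162.36 251.9 ]
mask hinge [583.34 159.82 106.  ] front [613.76 176.39 218.96] clip_end [584.9  160.67 252.12]
```

View pics/fit0.png

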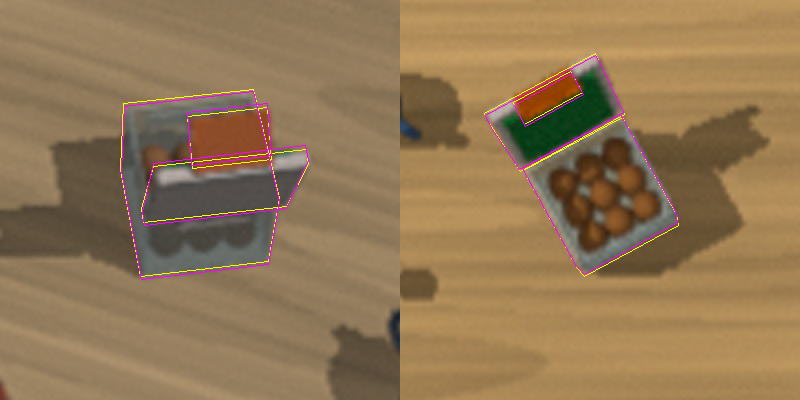

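The mask fit overlays well on both pictures: jar (531,131), yaw 0.50, lid 1.82, clip 0.56. I'll close the fingers, go high and move behind the lid, turning the finger row parallel to the hinge.

>>> play_rows(
  rows=[
    [[0.5,-0.3,1],[0,0,0.5]],
    [[0.9,-0.6,1],[0,0,0.75]],
    [[1,-0.65,1],[0,0,0.75]],
    [[1,-0.65,0.6],[0,0,0.75]],
    [[1,-0.65,0],[0,0,0.75]],
    [[1,-0.65,0],[0,0,0.75]],
    [[1,-0.65,0],[0,0,0.75]],
    [[1,-0.65,0],[0,0,0.75]],
    [[1,-0.65,0],[0,0,0.75]],
    [[1,-0.65,0],[0,0,0.25]],
    [[1,-0.65,0],[0,0,0]],
    [[1,-0.65,0],[0,0,0]],
  ],
  hand=-1,
)

```text
time: 2.8
tool_pos: [553.5, 258.2, 348.7]
tcp_rot: [3.141, -0.0, -2.612]
contact_force: [-0.1, 0.0, 0.9]
grip_width: 0.4
finger_force: 0.0
```

>>> play_rows(
  rows=[
    [[1,-0.6,0],[0,0,-0.2]],
    [[1,-0.6,0],[0,0,0]],
    [[0.9,-0.6,-0.3],[0,0,0]],
    [[0.3,-0.2,-1],[0,0,0]],
    [[0,0,-1],[0,0,0]],
    [[0,0,-1],[0,0,0]],
    [[0,0,-1],[0,0,0]],
    [[0,0,0],[0,0,0]],
  ],
)

```text
time: 3.8
tool_pos: [647.4, 198.7, 217.0]
tcp_rot: [3.14, -0.006, -2.64]
contact_force: [1.1, 1.0, 0.6]
grip_width: 0.7
finger_force: 0.0
```

```bash
cat > path.py <<'E'
from fit import *
o=get_obs();print(o["tool_pos"],o["contact_force"],o["joint_positions"])
u=np.array([np.cos(.5),np.sin(.5)]);H=np.array([583.3,159.8])
p=np.array(o["tool_pos"])
for a in [1.84,1.75,1.65,1.55,1.45,1.35,1.25,1.15,1.05,.95,.85,.75,.65,.55,.45,.35,.25,.17,.1,.05,0,-.02]:
    h=-110*np.cos(a)+6*np.sin(a)+9.5; z=106+110*np.sin(a)+6*np.cos(a)+14
    q=np.r_[H+u*h,z]; print(a,q,(q-p)/30); p=q
E
python3 path.py
```

```text
[647.37 198.67 216.97] [1.05 1.04 0.64] [ 0.18  0.65  1.07  0.    1.42 -1.89]
1.84 [622.39 181.15 224.44] [-0.83 -0.58  0.25]
1.75 [614.03 176.59 227.17] [-0.28 -0.15  0.09]
1.65 [604.52 171.39 229.18] [-0.32 -0.17  0.07]
1.55 [594.89 166.13 230.1 ] [-0.32 -0.18  0.03]
1.45 [585.23 160.86 229.92] [-0.32 -0.18 -0.01]
1.35 [575.63 155.61 228.64] [-0.32 -0.17 -0.04]
1.25 [566.19 150.46 226.28] [-0.31 -0.17 -0.08]
1.15 [557.01 145.44 222.85] [-0.31 -0.17 -0.11]
1.05 [548.17 140.61 218.4 ] [-0.29 -0.16 -0.15]
0.95 [539.77 136.02 212.97] [-0.28 -0.15 -0.18]
0.85 [531.88 131.71 206.6 ] [-0.26 -0.14 -0.21]
0.75 [524.59 127.73 199.37] [-0.24 -0.13 -0.24]
0.65 [517.97 124.11 191.35] [-0.22 -0.12 -0.27]
0.55 [512.09 120.9  182.61] [-0.2  -0.11 -0.29]
0.45 [507.   118.12 173.25] [-0.17 -0.09 -0.31]
0.35 [502.76 115.8  163.35] [-0.14 -0.08 -0.33]
0.25 [499.41 113.97 153.03] [-0.11 -0.06 -0.34]
0.17 [497.39 112.86 144.52] [-0.07 -0.04 -0.28]
0.1 [496.11 112.17 136.95] [-0.04 -0.02 -0.25]
0.05 [495.49 111.83 131.49] [-0.02 -0.01 -0.18]
0 [495.1  111.62 126.  ] [-0.01 -0.01 -0.18]
-0.02 [495.02 111.57 123.8 ] [-0.   -0.   -0.07]
```

>>> play_rows(
  rows=[
    [[-0.43,-0.3,0.12],[0,0,0]],
    [[-0.4,-0.28,0.13],[0,0,0]],
    [[-0.28,-0.15,0.09],[0,0,0]],
    [[-0.32,-0.17,0.07],[0,0,0]],
    [[-0.32,-0.18,0.03],[0,0,0]],
    [[-0.32,-0.18,-0.01],[0,0,0]],
    [[-0.32,-0.17,-0.04],[0,0,0]],
    [[0,0,0],[0,0,0]],
  ],
)

```text
time: 4.8
tool_pos: [576.0, 155.6, 231.3]
tcp_rot: [3.141, -0.001, -2.64]
contact_force: [0.4, 0.7, 0.1]
grip_width: 0.1
finger_force: 0.0
```

```bash
cat > look.py <<'E'
import sys
from h import *
C=[capture(n)["frame"] for n in("scene","top")]
a=cv2.resize(C[0][130:280,270:420,::-1],(400,400),interpolation=cv2.INTER_CUBIC)
b=cv2.resize(C[1][150:260,230:340,::-1],(400,400),interpolation=cv2.INTER_CUBIC)
cv2.imwrite(f"pics/{sys.argv[1]}.png",np.hstack([a,b]))
o=get_obs();print(o["contact_force"],o["moment"])
E
python3 look.py mid
```

```text
[-1.06584006 -0.56551814  0.06640533] [ 0.13501372  0.07867079 -0.01900916]
```

View pics/mid.png

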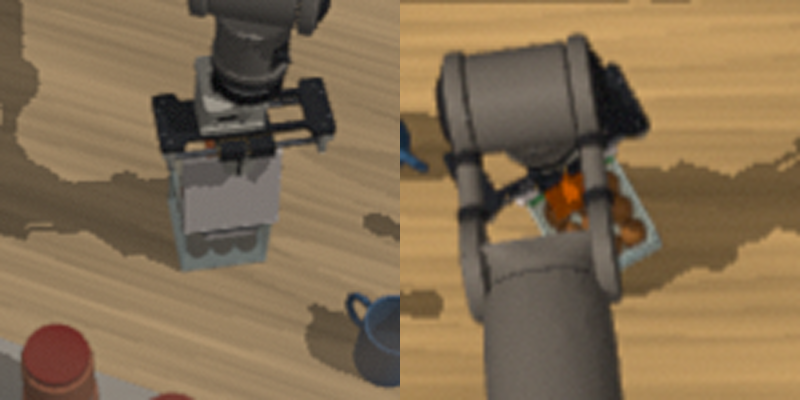

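The lid is following the finger, now just forward of upright with the fingertip behind its top edge. The jar's base (left view 180–268, ~265) hasn't visibly moved. I'll continue along the arc.

>>> play_rows(
  rows=[
    [[-0.31,-0.17,-0.12],[0,0,0]],
    [[-0.31,-0.17,-0.15],[0,0,0]],
    [[-0.29,-0.16,-0.16],[0,0,0]],
    [[-0.28,-0.15,-0.18],[0,0,0]],
    [[-0.26,-0.14,-0.21],[0,0,0]],
    [[-0.24,-0.13,-0.24],[0,0,0]],
    [[-0.22,-0.12,-0.27],[0,0,0]],
    [[-0.2,-0.11,-0.29],[0,0,0]],
    [[-0.17,-0.09,-0.31],[0,0,0]],
    [[-0.14,-0.08,-0.33],[0,0,0]],
    [[-0.11,-0.06,-0.34],[0,0,0]],
    [[0,0,0],[0,0,0]],
  ],
)

```text
time: 6.4
tool_pos: [500.3, 114.5, 152.5]
tcp_rot: [3.141, -0.002, -2.64]
contact_force: [0.5, 0.9, 0.6]
grip_width: 0.5
finger_force: 0.0
```

>>> play_rows(
  rows=[
    [[-0.07,-0.04,-0.28],[0,0,0]],
    [[-0.04,-0.02,-0.25],[0,0,0]],
    [[-0.02,-0.01,-0.18],[0,0,0]],
    [[0,0,0],[0,0,0]],
  ],
)

```text
time: 6.9
tool_pos: [496.8, 112.5, 131.6]
tcp_rot: [3.141, -0.001, -2.64]
contact_force: [-0.0, 0.3, -0.0]
grip_width: 0.3
finger_force: 0.0
```

>>> play_rows(
  rows=[
    [[0,0,-0.1],[0,0,0]],
    [[0,0,-0.1],[0,0,0]],
    [[0,0,0],[0,0,0]],
  ],
)

```text
time: 7.28
tool_pos: [497.2, 112.5, 126.3]
tcp_rot: [-3.142, 0.0, -2.64]
contact_force: [-0.8, -1.0, 1.5]
grip_width: 0.1
finger_force: 0.9
```

>>> play_rows(
  rows=[
    [[0,0,-0.05],[0,0,0]],
    [[0,0,0],[0,0,0]],
  ],
)

```text
time: 7.52
tool_pos: [497.3, 112.5, 126.0]
tcp_rot: [-3.141, 0.001, -2.64]
contact_force: [-4.4, -1.0, 13.0]
grip_width: 0.4
finger_force: 6.5
```

The fingertip meets firm resistance (13 N) at 112 mm, which is the shut height. I'll lift off and check.

>>> play_rows(
  rows=[
    [[0,0,0.3],[0,0,0]],
    [[0,0,1],[0,0,0]],
    [[-0.8,-0.4,1],[0,0,0]],
    [[-1,-0.55,1],[0,0,0]],
    [[-1,-0.55,1],[0,0,0]],
    [[-1,-0.55,0],[0,0,0]],
    [[-1,-0.55,0],[0,0,0]],
    [[0,0,0],[0,0,0]],
  ],
)

```text
time: 8.52
tool_pos: [351.8, 34.1, 254.0]
tcp_rot: [-3.141, 0.0, -2.641]
contact_force: [-0.1, -0.6, 0.5]
grip_width: 0.5
finger_force: 0.0
```

```bash
python3 look.py shut
cat > m.py <<'E'
from fit import *
import sys
C={n:capture(n) for n in("scene","top")}
M={n:trace("jar",n)[0]["mask"].astype(np.float32) for n in C}
q,c0,c1=fit(C,M,[530.6,131.1,.5,0,float(sys.argv[1])]);print(q,c0,c1,{n:M[n].sum() for n in M})
for k in("lid_front","clip_end"):
    r=[(n,pinpoint(k,n)) for n in C]; r=[(n,L[0]) for n,L in r if L]
    print(k,[(n,d["at"],d["p"]) for n,d in r]); 
    if len(r)==2: print(tri([ray(C[n],d["at"]) for n,d in r]))
W,lid=pts(q);print("model",lid(118,0,6),np.mean(clip_pts(q,q[4])[2:],0)); W0,l0=pts([530.6,131.1,.5,0]); print("clip now@.56",np.mean(clip_pts([530.6,131.1,.5,0],.56)[2:],0))
print(get_obs()["tool_pos"])
E
python3 m.py .56
```

```text
[ 0.2776641   0.4873663  -0.81626761] [ 0.04491359 -0.04038781  0.00671055]
[531.81 128.84   0.48  -0.25   0.84] 2556.625 2412.3125 {'scene': np.float32(774.0), 'top': np.float32(1046.0)}
lid_front [('scene', [186.4, 349.0], 0.89), ('top', [219.2, 290.3], 0.95)]
(array([490.12, 101.27, 110.72]), [np.float64(4.433578963021235), np.float64(4.433578963021191)])
clip_end [('top', [231.6, 295.9], 0.54)]
model [482.17 103.23  82.8 ] [461.11  92.37  43.02]
clip now@.56 [458.42  91.67  72.11]
[353.31  34.69 253.46]
```

View pics/shut.png

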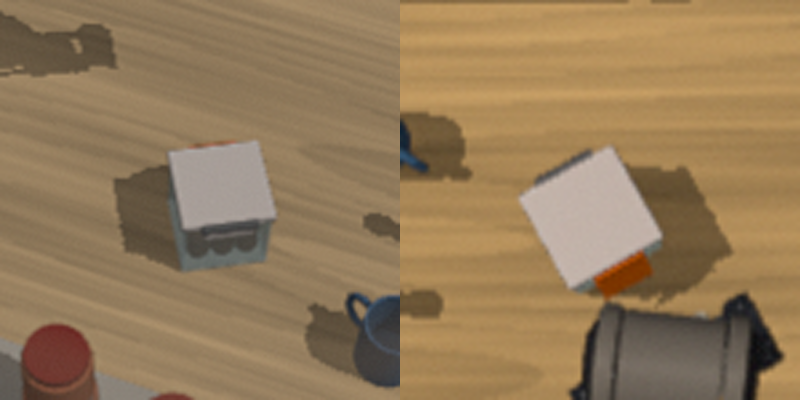

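The lid lies flat and the orange clip sticks out past its front edge (right view ~625,275). I'll refine the jar pose from the lid corners.

Run:
```python
from fit import *
c=capture("top")
f=lambda x,y:(150+(y+.5)*110/400-.5,230+(x-400+.5)*110/400-.5)
P=np.array([onz(c,f(*q),112) for q in((520,200),(612,147),(662,237),(573,290))])
print(P.mean(0),[np.linalg.norm(P[i]-P[i-1]) for i in range(4)],np.arctan2(*(P[0]+P[1]-P[2]-P[3])[[1,0]]))
W,l=pts([530.6,131.1,.5,0])
E=onz(c,f(627,285),72);u=np.array([np.cos(.5),np.sin(.5)]);print("clip end",E,"local x",(E[:2]-[530.6,131.1])@u)
for x,z in((-125,84),(-96,80),(-85,78),(-72.5,74)): print(x,W((x,0,z)))
```

```text
[528.77 127.66 112.  ] [np.float64(112.57559373081695), np.float64(113.78037397125658), np.float64(111.3966077967004), np.float64(110.17265793895184)] 0.5127786186394631
clip end [460.29  92.12  72.  ] local x -80.39122304273643
-125 [420.9   71.17  84.  ]
-96 [446.35  85.08  80.  ]
-85 [456.01  90.35  78.  ]
-72.5 [466.98  96.34  74.  ]
```

>>> play_rows(
  rows=[
    [[0.5,0.3,-1],[0,0,0]],
    [[0.5,0.3,-1],[0,0,0]],
    [[0.5,0.3,-1],[0,0,0]],
    [[0.4,0.2,-1],[0,0,0]],
    [[0.35,0.12,-1],[0,0,0]],
    [[0,0,-0.65],[0,0,0]],
    [[0,0,0],[0,0,0]],
  ],
)

```text
time: 9.95
tool_pos: [419.7, 71.2, 83.0]
tcp_rot: [3.14, -0.003, -2.64]
contact_force: [-0.1, -0.3, 1.0]
grip_width: 0.7
finger_force: 0.0
```

>>> play_rows(
  rows=[
    [[0.3,0.16,0],[0,0,0]],
    [[0.3,0.16,-0.03],[0,0,0]],
    [[0.2,0.11,-0.04],[0,0,0]],
    [[0.2,0.11,-0.05],[0,0,0]],
    [[0.2,0.11,-0.05],[0,0,0]],
    [[0.1,0.05,-0.04],[0,0,0]],
    [[0.1,0.05,-0.04],[0,0,0]],
    [[0,0,0],[0,0,0]],
  ],
)

```text
time: 10.95
tool_pos: [462.7, 93.7, 76.6]
tcp_rot: [3.141, 0.0, -2.64]
contact_force: [0.0, 1.4, -0.6]
grip_width: 0.5
finger_force: 0.0
```

>>> play_rows(
  rows=[
    [[0.05,0.03,-0.01],[0,0,0]],
    [[0,0,0],[0,0,0]],
  ],
)

```text
time: 11.2
tool_pos: [464.2, 94.5, 76.4]
tcp_rot: [3.142, 0.0, -2.64]
contact_force: [-0.4, 0.5, 0.3]
grip_width: 1.0
finger_force: 0.0
```

>>> play_rows(
  rows=[
    [[0.04,0.02,0],[0,0,0]],
    [[0,0,0],[0,0,0]],
  ],
)

```text
time: 11.45
tool_pos: [464.7, 94.9, 76.3]
tcp_rot: [3.141, -0.001, -2.64]
contact_force: [-2.3, -2.9, 2.8]
grip_width: 0.3
finger_force: 2.0
```

>>> play_rows(
  rows=[
    [[0.04,0.02,0],[0,0,0]],
    [[0,0,0],[0,0,0]],
  ],
)

```text
time: 11.7
tool_pos: [464.8, 95.2, 76.2]
tcp_rot: [3.14, -0.004, -2.64]
contact_force: [-7.2, -4.9, 4.4]
grip_width: 0.4
finger_force: 4.3
```

The force rose to about 8 N with no further travel, so the clip is home. I'll back straight off and check.

>>> play_rows(
  rows=[
    [[-0.3,-0.16,0],[0,0,0]],
    [[-1,-0.5,0],[0,0,0]],
    [[-1,-0.5,0.3],[0,0,0]],
    [[-1,-0.3,1],[0,0,0]],
    [[-0.7,0.5,1],[0,0,0]],
    [[-0.3,1,1],[0,0,0]],
    [[0,1,1],[0,0,0]],
    [[0,1,1],[0,0,0]],
    [[0,1,0],[0,0,0]],
    [[0,1,0],[0,0,0]],
    [[0,1,0],[0,0,0]],
    [[0,0,0],[0,0,0]],
  ],
)

```text
time: 13.2
tool_pos: [337.3, 248.2, 235.2]
tcp_rot: [3.141, 0.001, -2.637]
contact_force: [-0.5, -0.2, -0.0]
grip_width: 0.7
finger_force: 0.0
```

```bash
python3 look.py done
python3 - <<'E'
from fit import *
C={n:capture(n) for n in("scene","top")}
for k in("lid_front","clip_end"):
    r=[(n,pinpoint(k,n)) for n in C]; r=[(n,L[0]) for n,L in r if L]
    print(k,[(n,d["at"],d["p"]) for n,d in r], tri([ray(C[n],d["at"]) for n,d in r]) if len(r)==2 else "")
E
```

```text
[-0.20113323 -0.04096209  0.60088248] [ 0.03358034  0.04286805 -0.01120317]
lid_front [('scene', [186.1, 350.3], 0.6), ('top', [219.9, 288.4], 0.78)] (array([487.82, 106.86, 112.  ]), [np.float64(2.645457621112049), np.float64(2.645457621112077)])
clip_end [('top', [226.4, 290.5], 0.59)]
```

View pics/done.png

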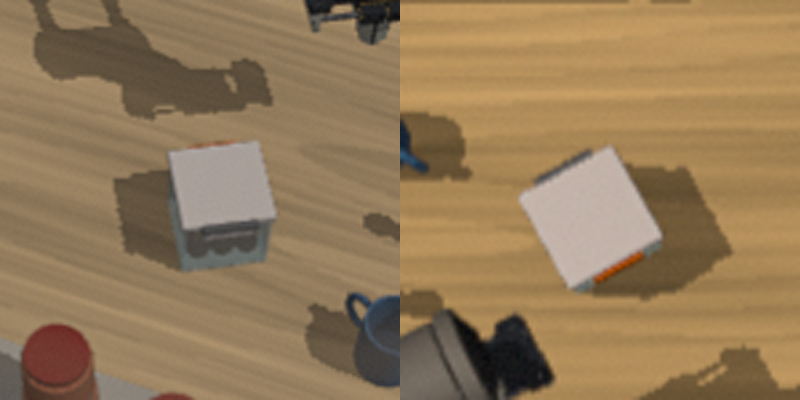

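The lid is flat and the clip now shows only as a narrow strip (right view 597–643, 255–282). I'll compare the strip's depth with what a fully home clip should show.

Run:
```python
from fit import *
c=capture("top"); I=c["frame"].astype(int)
o=((I[...,0]>110)&(I[...,0]-I[...,2]>90)&(I[...,0]-I[...,1]>60)); o[:200]=0;o[245:]=0;o[:,:270]=0;o[:,310:]=0
w=np.clip((I[...,0]-I[...,1]-40)/90.,0,1)*(cv2.dilate(o.astype(np.uint8),np.ones((3,3)))>0)
print("orange px",o.sum(),w.sum())
for pose in([530.6,131.1,.5,0],[529,128.5,.51,0]):
  W,lid=pts(pose)
  for b in(0,.1,.2,.3,.56):
    q=lambda t,yy,n:lid(121+t*np.sin(b)+n*np.cos(b),yy,-t*np.cos(b)+n*np.sin(b))
    m=np.zeros((1600,2560),np.uint8)
    pp=[q(t,y,n) for t in(0,40) for y in(-30,30) for n in(-2,2)]
    cv2.fillConvexPoly(m,cv2.convexHull((proj(c,pp)*4+1.5).round().astype(np.int32)),1)
    L=[lid(r,y,n) for r in(2,118) for y in(-58,58) for n in(-6,6)]
    cv2.fillConvexPoly(m,cv2.convexHull((proj(c,L)*4+1.5).round().astype(np.int32)),0)
    print(b,m.sum()/16,"end mid px",proj(c,[q(40,0,2)])[0])
ys,xs=np.nonzero(o);print("outer edge rows by col",[(x,ys[xs==x].min(),ys[xs==x].max()) for x in np.unique(xs)])
```

```text
orange px 21 10.622222222222224
0 35.8125 end mid px [289.91 224.39]
0.1 50.3125 end mid px [290.39 225.25]
0.2 65.3125 end mid px [290.85 226.09]
0.3 79.625 end mid px [291.31 226.91]
0.56 115.8125 end mid px [292.37 228.83]
0 34.3125 end mid px [290.7 224.7]
0.1 51.8125 end mid px [291.19 225.56]
0.2 64.75 end mid px [291.67 226.4 ]
0.3 78.625 end mid px [292.13 227.21]
0.56 113.6875 end mid px [293.22 229.12]
outer edge rows by col [(np.int64(284), np.int64(226), np.int64(226)), (np.int64(285), np.int64(225), np.int64(226)), (np.int64(286), np.int64(225), np.int64(225)), (np.int64(287), np.int64(224), np.int64(225)), (np.int64(288), np.int64(223), np.int64(224)), (np.int64(289), np.int64(223), np.int64(224)), (np.int64(290), np.int64(222), np.int64(223)), (np.int64(291), np.int64(222), np.int64(223)), (np.int64(292), np.int64(221), np.int64(222)), (np.int64(293), np.int64(221), np.int64(221)), (np.int64(294), np.int64(220), np.int64(221)), (np.int64(295), np.int64(220), np.int64(220)), (np.int64(296), np.int64(220), np.int64(220))]
```

The visible strip (~21 px, outer edge at row ~223.5) matches a clip angle of 0 (predicted 35 px, edge at 224.4), and the lid front measures 112 mm, so I'm handing in.

```bash
python3 -c "
from plant import bot; print(bot.close_job())"
```

```text
the job is handed in; nothing more can be done
None
```

The lid is shut flat on the jar and the clip was then pushed in to hang straight down; the jar stayed within about 4 mm of where it was, no other object was touched, and the job is handed in.

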